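Reload the sampler tray in reverse order

TASK

Move the four capped sample jars from the coloured cups of the storage rack into the black sampler tray, one to a pocket and in reverse order: the jar that starts at the left end of the rack (left as seen from the robot, looking at the bench) goes into the right end pocket of the tray, the next one beside it, and so on, so that the jar from the right end of the rack stands at the left end of the tray. Set each jar down, without dropping it or tipping it over, so that all four stand upright on the pocket floors, let go, and leave the clear beaker between rack and tray where it stands.

Things in the scene. Friction and masses are not known exactly. Their poses are not given: they have to be found in the camera images.
- jar_red_mid (a point): Sample jar with red screw cap and red label band on a white pot: an upright cylinder, 40 mm diameter, 80 mm tall, about 0.11 kg, loose. At the start it stands in the red cup of the storage rack, the foot 12 mm above the bench. The point is the jar's centre, half-way up (40 mm above its foot); z is the jar's axis, up.
- jar_yellow_mid (a point): Sample jar with yellow screw cap and yellow label band on a white pot: an upright cylinder, 40 mm diameter, 80 mm tall, about 0.11 kg, loose. At the start it stands in the yellow cup of the storage rack, the foot 12 mm above the bench. The point is the jar's centre, half-way up (40 mm above its foot); z is the jar's axis, up.
- jar_green_mid (a point): Sample jar with green screw cap and green label band on a white pot: an upright cylinder, 40 mm diameter, 80 mm tall, about 0.11 kg, loose. At the start it stands in the green cup of the storage rack, the foot 12 mm above the bench. The point is the jar's centre, half-way up (40 mm above its foot); z is the jar's axis, up.
- jar_blue_mid (a point): Sample jar with blue screw cap and blue label band on a white pot: an upright cylinder, 40 mm diameter, 80 mm tall, about 0.11 kg, loose. At the start it stands in the blue cup of the storage rack, the foot 12 mm above the bench. The point is the jar's centre, half-way up (40 mm above its foot); z is the jar's axis, up.
- cup_red: Red square cup, fixed on the storage rack (one of four in a row, 65 mm apart, on an aluminium base 76 x 274 x 8 mm with end lugs up to 20 mm above the bench); holds the red-capped jar at the start. 58 x 58 mm outside, walls 4 mm, 18 mm high, inner floor 4 mm above its underside, so its rim is 26 mm above the bench. Origin: centre of its underside. y runs along the row to the left as seen from the robot, x across the row away from the robot, z up.
- cup_yellow: Yellow square cup, fixed on the storage rack (one of four in a row, 65 mm apart, on an aluminium base 76 x 274 x 8 mm with end lugs up to 20 mm above the bench); holds the yellow-capped jar at the start. 58 x 58 mm outside, walls 4 mm, 18 mm high, inner floor 4 mm above its underside, so its rim is 26 mm above the bench. Origin: centre of its underside. y runs along the row to the left as seen from the robot, x across the row away from the robot, z up.
- cup_green: Green square cup, fixed on the storage rack (one of four in a row, 65 mm apart, on an aluminium base 76 x 274 x 8 mm with end lugs up to 20 mm above the bench); holds the green-capped jar at the start. 58 x 58 mm outside, walls 4 mm, 18 mm high, inner floor 4 mm above its underside, so its rim is 26 mm above the bench. Origin: centre of its underside. y runs along the row to the left as seen from the robot, x across the row away from the robot, z up.
- cup_blue: Blue square cup, fixed on the storage rack (one of four in a row, 65 mm apart, on an aluminium base 76 x 274 x 8 mm with end lugs up to 20 mm above the bench); holds the blue-capped jar at the start. 58 x 58 mm outside, walls 4 mm, 18 mm high, inner floor 4 mm above its underside, so its rim is 26 mm above the bench. Origin: centre of its underside. y runs along the row to the left as seen from the robot, x across the row away from the robot, z up.
- tray: Sampler tray, fixed, black walls and white pocket floors, 71 x 266 mm, 20 mm high: four open pockets in a row, each 59 x 59 mm inside, walls 6 mm, floor 6 mm above its underside. Origin: centre of its underside, on the bench. y runs along the row to the left as seen from the robot, x across the row away from the robot, z up. Pocket centres at y = +97.5, +32.5, -32.5, -97.5 mm (left to right), x = 0. The tray stands on the left or the right of the storage rack.
- beaker: Small clear beaker, loose and empty, 44 mm across, 65 mm tall, standing between the rack and the tray; to be left alone. Origin: centre of its foot.

How it is judged:
By the outcome, as a careful person would: the job done as asked, in the order asked, and still so for the second after the job is handed in, with the robot touching nothing.
It also fails if it takes over 112 s, if anything falls off the work surface, if the arm or the gripper's body presses on something with over 40 N, if the wrist force passes 120 N, or if a joint passes its speed limit or range.

ROBOT

A 7-joint arm with a two-finger parallel gripper is mounted at the origin on the work surface. World frame = base frame: x ahead of the robot, y to its left, z up, the work surface at z = 0. Lengths are in m, angles in rad, forces in N, time in s.
With the tool pointing down it reaches from about 0.425 to 0.925 m from the base axis. Payload 6.8 kg.
Tool frame: the origin (TCP) lies midway between the tips of the shut fingers; the grasp point (between the pads) lies 19 mm behind it (grip_point_offset is the distance from the TCP to the grasp point, in m); y points along the fingers, x is the direction in which the jaws open and shut, and the axes are right-handed (so a half turn about y gives the same grasp; the last joint's range is limited). The gripper opens to 85 mm and grips with 20 to 120 N. Pads are 22 mm wide; open, the fingers measure 114 mm over their backs; the gripper's body (76 mm by 85 mm) begins 54 mm behind the grasp point. The pads swing forward as they close: fully open they stand 13 mm farther back than shut.
Start: joints at [1.048, 0.477, 0.022, 1.555, -0.011, 1.109, -0.083], TCP at [0.272, -0.618, 0.231] pointing down, gripper open.
Joint ranges: [-2.96, 2.96], [-0.34, 2.1], [-1.41, 1.46], [0.24, 2.44], [-1.37, 4.51], [0.17, 1.92], [-2.96, 2.96]. Speed limits (rad/s): [2.39, 2.39, 3.14, 3.14, 3.14, 3.14, 3.14].

INTERFACE

Orientations are given as a unit quaternion [w, x, y, z].
In Python, from station import get_obs, read_camera, hand_in, grip_point_offset gives the robot as it stands.
- The arm moves only by the tool play_rows, never from a script. Its argument "increments" is a list of rows, each a list of 2 entries, a list of its own where there are three numbers: the shift along the tool's x, y, z in m, then the turn, a rotation vector about the tool's x, y, z in degrees. In form: [[[tx, ty, tz], [ax, ay, az]], ...]. A call has 1 to 20 rows; each row shifts and turns the commanded pose from where the row before left it, along the tool's axes as they then stand; what a row does not reach is not made up. A row lasts 1/12 s, in which the tool goes at most 41.7 mm and 7.16 degrees, less where a joint would pass 70% of its speed; a pose out of reach is approached as far as the arm can. A call with a gripper value outside its range is refused whole. "gripper" is the finger opening in m, from 0 to 0.0854, set as the call begins (left out, the last holds). The fingers move at their own pace and stop on an object; "grip_force" is the grip in N (left out, the last holds). Time passes only in rows, so rows that do not move let the fingers close. It gives the time, the measured TCP pose, the force and the opening at its end, in the units of the state.
- get_obs(): the state, without advancing time (a new reading comes with each control period).
- read_camera(name): name is "scene" or "side" or "wrist"; returns a dict with "color" (400x640x3 uint8, red, green, blue), "range_z" (400x640 float32, m along the optical axis (not along the pixel's ray), 0 where there is no reading), "intrinsics" (3x3 intrinsics, pixels), "R" (3x3) and "t" (3): a world point X has camera coordinates R X + t; the wrist camera has in their place "hand_eye" (4x4, takes a point from camera to tool coordinates, whose origin is the TCP and whose axes are the tool frame's). Camera axes: x right, y down, z forward; pixel columns grow to the right and rows downward; lengths in m; the calibration is good to about 2 mm. A picture is of the moment at which its call begins: read the wrist's pose just before it.
- hand_in(): hands the job in, once; it reports no verdict.
The state is a dict: "t": time; "q": joint angles; "joint_vel": joint speeds; "joint_torque": joint torques, N m; "eef_pos": TCP position; "tool_rot": TCP orientation; "contact_force": force on the tool from outside, world axes, zero at the start; "torque": the same for the moment, N m; "gripper_width": opening from 0.0 (shut) to 1.0 (fully open).
Only numpy, scipy, OpenCV 4.12 (cv2) and the standard library are available. Lean on these libraries where they do the work, as an engineer would, in place of code of your own. Each camera call takes 0.05 s, during which the arm holds its last target. There are 200 camera calls.

## Working session

There is one attempt and no reset: what is moved stays moved. The work goes in short steps, Python scripts to look and compute and a tool call to move; the robot and the scene stay as the last step left them, time stands still between calls to the robot, and variables do not carry over. Pictures are saved under pics/ and viewed, about 12 in all and at most 16, crops included, and the job is handed in when it is done.

Besides the shell and the picture viewer there is one more tool, called after "Request:" as name([rows], argument=value, ...), one row to a line, values as JSON. play_rows: Moves the arm, as the interface text tells. Its arguments: {"type":"object","properties":{"increments":{"type":"array","items":{"type":"array"}},"gripper":{"type":"number"},"grip_force":{"type":"number"}},"required":["increments"]}

```bash
mkdir -p pics; ls
python3 - <<'E'
from station import *
import cv2,numpy as np
o=get_obs();print({k:np.round(v,4).tolist() for k,v in o.items()}); print(grip_point_offset if not callable(grip_point_offset) else grip_point_offset())
np.set_printoptions(precision=4,suppress=True)
for n in ['scene','side','wrist']:
    c=read_camera(n); np.savez(f'{n}0.npz',**c); cv2.imwrite(f'pics/{n}0.png',c['color'][:,:,::-1])
    print(n,c['intrinsics'].tolist(),c.get('R'),c.get('t'),c.get('hand_eye'))
a=[cv2.imread(f'pics/{n}0.png') for n in ['scene','side','wrist']]
z=np.zeros_like(a[0])
cv2.imwrite('pics/all0.png',cv2.resize(np.vstack([np.hstack([a[0],a[1]]),np.hstack([a[2],z])]),(800,500),interpolation=cv2.INTER_AREA))
E
```

```text
pics
{'t': 0.0, 'q': [1.0479, 0.4778, 0.0224, 1.5564, -0.0115, 1.1093, -0.0831], 'joint_vel': [0.0005, -0.0004, 0.0001, -0.0005, -0.0006, 0.0007, -0.0], 'joint_torque': [-0.0002, -59.6444, 1.6079, -28.1197, 0.0125, 0.0093, 0.0], 'eef_pos': [0.2717, -0.6172, 0.2303], 'tool_rot': [0.5926, -0.5919, 0.3869, -0.3857], 'contact_force': [-0.1012, 0.0452, -0.5141], 'torque': [0.0371, -0.0411, -0.0751], 'gripper_width': 0.997}
0.0187
scene [[461.4214826605027, 0.0, 316.3720839469399], [0.0, 461.4214826605027, 197.4070944696539], [0.0, 0.0, 1.0]] [[ 0.6474  0.7621  0.0098]
 [ 0.5873 -0.4906 -0.6438]
 [-0.4858  0.4225 -0.7652]] [-0.3435 -0.2607  1.2762] None
side [[396.1833916580697, 0.0, 325.3626070617364], [0.0, 396.1833916580697, 201.64339467655867], [0.0, 0.0, 1.0]] [[-0.8299 -0.5576  0.0186]
 [-0.3524  0.4981 -0.7923]
 [ 0.4325 -0.6641 -0.6098]] [0.444  0.2339 0.7097] None
wrist [[335.07044092013166, 0.0, 320.84194809953215], [0.0, 335.07044092013166, 203.76224428754662], [0.0, 0.0, 1.0]] None None [[ 1.     -0.0004 -0.0007  0.0006]
 [ 0.0006 -0.2913  0.9566 -0.143 ]
 [-0.0006 -0.9566 -0.2913  0.0746]
 [ 0.      0.      0.      1.    ]]
```

View pics/all0.png

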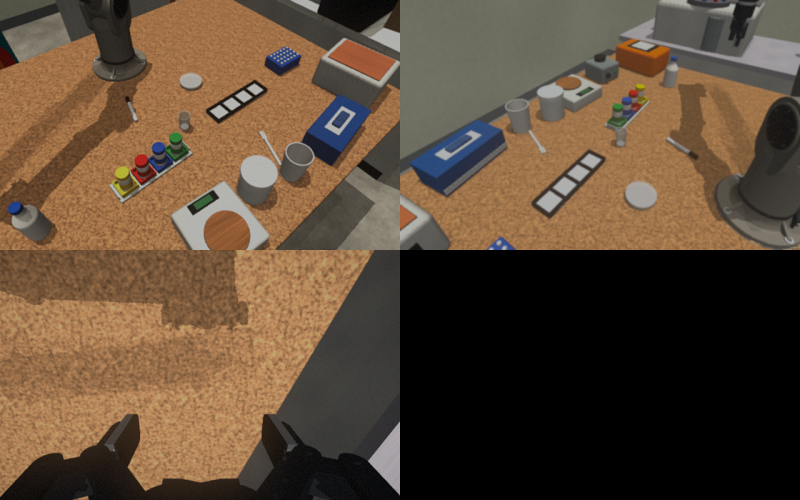

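The scene view shows the rack at about (150,168) in the montage, with caps yellow, red, blue, green. The beaker is at (184,120) and the tray at (237,101). The side view shows them at (628,105), (620,137) and (570,182). Next I'll measure from both views.

```bash
cat > h.py <<'E'
import numpy as np,cv2
from scipy.spatial.transform import Rotation as Ro
np.set_printoptions(precision=4,suppress=True)
HSV={'red':[(0,8),(172,180)],'yellow':[(22,34)],'green':[(45,85)],'blue':[(105,125)]}
def rays(c,uv):
    uv=np.atleast_2d(uv).astype(float);K=c['intrinsics']
    d=np.c_[(uv[:,0]-K[0,2])/K[0,0],(uv[:,1]-K[1,2])/K[1,1],np.ones(len(uv))]
    return -c['R'].T@c['t'], d@c['R']
def onplane(c,uv,z):
    o,d=rays(c,uv); return o+d*((z-o[2])/d[:,2])[:,None]
def cloud(c):   # world point for each pixel
    v,u=np.mgrid[:400,:640]; o,d=rays(c,np.c_[u.ravel(),v.ravel()])
    P=o+d*c['range_z'].reshape(-1,1); P[c['range_z'].ravel()==0]=np.nan
    return P.reshape(400,640,3)
def tri(c1,u1,c2,u2):
    o1,d1=rays(c1,u1);o2,d2=rays(c2,u2);A=np.c_[d1[0],-d2[0]]
    s=np.linalg.lstsq(A,o2-o1,rcond=None)[0];p=o1+d1[0]*s[0];q=o2+d2[0]*s[1]
    return (p+q)/2,np.linalg.norm(p-q)
def cmask(c,name,s=110,v=40):
    h=cv2.cvtColor(c['color'],cv2.COLOR_RGB2HSV)
    return sum(((h[...,0]>=a)&(h[...,0]<=b)) for a,b in HSV[name]).astype(bool)&(h[...,1]>s)&(h[...,2]>v)
def wristcam(c,o):
    q=o['tool_rot'];T=np.eye(4);T[:3,:3]=Ro.from_quat([q[1],q[2],q[3],q[0]]).as_matrix();T[:3,3]=o['eef_pos']
    M=np.linalg.inv(T@c['hand_eye']);c=dict(c);c['R']=M[:3,:3];c['t']=M[:3,3];return c
def load(n): return dict(np.load(n,allow_pickle=True))
E
python3 - <<'E'
from h import *
S=load('scene0.npz');D=load('side0.npz')
print(Ro.from_quat([-0.5919,0.3869,-0.3857,.5926]).as_matrix())
CS,CD=cloud(S),cloud(D)
for n in HSV:
    r=[]
    for c,C in((S,CS),(D,CD)):
        m=cmask(c,n)&(C[...,2]>.07)&(C[...,2]<.11)&(C[...,0]>.4)&(C[...,0]<1)&(abs(C[...,1])<.5)
        zt=np.percentile(C[m][:,2],90); P=C[m&(C[...,2]>zt-.006)]
        v,u=np.nonzero(m&(C[...,2]>zt-.006)); r.append((u.mean(),v.mean()))
        print(n,m.sum(),'ztop',zt,'mid',(P.min(0)+P.max(0))/2,'ray@.09',onplane(c,[r[-1]],.09)[0])
    print('  tri',*tri(S,[r[0]],D,[r[1]]))
# tray floors: bright low saturation blobs of low height
cand=[]
for nm,c,C in(('S',S,CS),('D',D,CD)):
    h=cv2.cvtColor(c['color'],cv2.COLOR_RGB2HSV)
    m=((h[...,1]<60)&(h[...,2]>120)&(abs(C[...,2])<.03)).astype(np.uint8)
    N,L,st,ce=cv2.connectedComponentsWithStats(m)
    for i in range(1,N):
        if st[i,4]>80:
            p=onplane(c,[ce[i]],.006)[0]; print(nm,ce[i],st[i,4],'onplane',p,'z depth',np.nanmedian(C[L==i][:,2]))
# beaker cloud / objects between
for C in(CS,CD):
    m=(C[...,2]>.025)&(C[...,2]<.2)&(C[...,0]>.3)&(C[...,0]<.95)&(abs(C[...,1])<.5)
    N,L,st,ce=cv2.connectedComponentsWithStats(m.astype(np.uint8))
    for i in range(1,N):
        if st[i,4]>40: P=C[L==i]; print('obj',ce[i],P.min(0),P.max(0))
E
```

```text
[[ 0.4031 -0.0009  0.9152]
 [-0.9152  0.0018  0.4031]
 [-0.002  -1.     -0.0001]]
red 391 ztop 0.09471053513185257 mid [ 0.5378 -0.227   0.0931] ray@.09 [ 0.5373 -0.2265  0.09  ]
red 153 ztop 0.09383419115770719 mid [ 0.5384 -0.2273  0.0917] ray@.09 [ 0.5392 -0.228   0.09  ]
  tri [ 0.5382 -0.2266  0.0911] 0.0005563413260300336
yellow 382 ztop 0.09451726948769831 mid [ 0.5398 -0.1952  0.0929] ray@.09 [ 0.5383 -0.2904  0.09  ]
yellow 149 ztop 0.09378960836725167 mid [ 0.5389 -0.1989  0.0919] ray@.09 [ 0.5413 -0.2765  0.09  ]
  tri [ 0.5413 -0.2874  0.087 ] 0.009974568755286623
green 295 ztop 0.09464570972835316 mid [ 0.5366 -0.0988  0.093 ] ray@.09 [ 0.5364 -0.0978  0.09  ]
green 141 ztop 0.09372266790461103 mid [ 0.5364 -0.0966  0.0913] ray@.09 [ 0.5372 -0.0976  0.09  ]
  tri [ 0.5369 -0.0977  0.0902] 0.0007650893791478527
blue 4351 ztop 0.09355273931206343 mid [0.7066 0.1529 0.0942] ray@.09 [0.7382 0.2011 0.09  ]
blue 4759 ztop 0.08802247407657052 mid [0.7075 0.1579 0.0908] ray@.09 [0.8117 0.3843 0.09  ]
  tri [0.7616 0.3222 0.056 ] 0.17327399281131547
S [223.875   86.0673] 104 onpl
[... 2121 characters left out ...]
 -0.0543  0.0252] [0.845  0.0504 0.121 ]
obj [198.5479 287.0351] [ 0.5064 -0.3221  0.025 ] [ 0.5668 -0.2641  0.0968]
obj [350.7521 355.5549] [ 0.7128 -0.2652  0.0251] [ 0.9264 -0.0692  0.0711]
obj [322.5543 107.1365] [ 0.7477 -0.4829  0.025 ] [ 0.9073 -0.3418  0.1197]
obj [265.5114 151.0046] [ 0.7111 -0.272   0.0251] [0.9223 0.0497 0.1196]
obj [364.3548 167.4692] [ 0.506  -0.3225  0.0251] [ 0.5652 -0.0668  0.0958]
obj [189.6229 180.9993] [0.7872 0.0939 0.0251] [0.8721 0.1777 0.1128]
obj [ 93.5914 247.6564] [0.7541 0.2425 0.025 ] [0.9022 0.4951 0.0996]
obj [353.7861 214.5481] [ 0.4428 -0.0279  0.0253] [0.485  0.0155 0.068 ]
obj [165.7012 390.7494] [0.4503 0.4785 0.0459] [0.5029 0.4999 0.0588]
```

Both views agree on the jars: red (0.538,-0.227) and green (0.537,-0.0975), with cap tops at z of about 0.093. That puts blue at y of about -0.162 and yellow at about -0.292. The tray pockets are near x 0.497, at y 0.134, 0.200, 0.265 and 0.331, with the floor at about 0.007. The beaker is at (0.463,-0.006). I'll grip with the jaws along world x, so the open fingers clear the neighbouring jars. I'll turn and lift first.

Request:
play_rows([
  [[0,-0.005,0],[0,-6.6,0]],
  [[0,-0.005,0],[0,-6.6,0]],
  [[0,-0.005,0],[0,-6.6,0]],
  [[0,-0.005,0],[0,-6.6,0]],
  [[0,-0.005,0],[0,-6.6,0]],
  [[0,-0.005,0],[0,-6.6,0]],
  [[0,-0.005,0],[0,-6.6,0]],
  [[0,-0.005,0],[0,-6.6,0]],
  [[0,-0.005,0],[0,-6.6,0]],
  [[0,-0.005,0],[0,-6.6,0]],
  [[0,0,0],[0,0,0]],
], gripper=0.085, grip_force=40)

```text
t: 1.07
eef_pos: [0.272, -0.6181, 0.282]
tool_rot: [-0.707, 0.707, 0.0, 0.0]
contact_force: [0.0, 0.2, -0.1]
gripper_width: 0.996
```

Request:
play_rows([
  [[0.019,0,0.03],[0,0,0]],
  [[0.019,0,0.03],[0,0,0]],
  [[0.019,0,0.03],[0,0,0]],
  [[0.019,0,0.03],[0,0,0]],
  [[0.019,0,0.03],[0,0,0]],
  [[0.019,0,0.03],[0,0,0]],
  [[0.019,0,0.03],[0,0,0]],
  [[0.019,0,0.03],[0,0,0]],
  [[0.019,0,0.03],[0,0,0]],
  [[0.019,0,0.03],[0,0,0]],
  [[0.019,0,0.03],[0,0,0]],
  [[0.019,0,0.03],[0,0,0]],
  [[0.019,0,0.03],[0,0,0]],
  [[0.019,0,0.03],[0,0,0]],
  [[0,0,0],[0,0,0]],
  [[0,0,0],[0,0,0]],
])

```text
t: 2.4
eef_pos: [0.5407, -0.196, 0.2809]
tool_rot: [0.708, -0.707, 0.001, -0.001]
contact_force: [0.0, -0.1, 1.1]
gripper_width: 0.994
```

Run:
```python
from h import *
from station import *
o=get_obs();c=wristcam(read_camera('wrist'),o);np.savez('w1.npz',**c)
cv2.imwrite('pics/w1.png',c['color'][:,:,::-1]);print(o['eef_pos'])
C=cloud(c);print('z min/percentiles',np.nanpercentile(C[...,2],[5,50]))
for n in HSV:
    m=cmask(c,n)&(C[...,2]>.075)&(C[...,2]<.11)&(C[...,0]>.48)&(C[...,0]<.6)
    if m.sum()<30: print(n,m.sum());continue
    zt=np.percentile(C[m][:,2],80);t=(m&(C[...,2]>zt-.004)).astype(np.uint8)
    N,L,st,ce=cv2.connectedComponentsWithStats(t);i=1+st[1:,4].argmax()
    (x,y),r=cv2.minEnclosingCircle(np.argwhere(L==i)[:,::-1].astype(np.float32))
    print(n,st[i,4],'zt',zt,'centroid ray@zt',onplane(c,[ce[i]],zt)[0],'circ',onplane(c,[(x,y)],zt)[0],'r',r)
```

```text
[ 0.5407 -0.196   0.2809]
z min/percentiles [-0.0013  0.0008]
red 1080 zt 0.09269113699600794 centroid ray@zt [ 0.5392 -0.2256  0.0927] circ [ 0.5391 -0.2256  0.0927] r 18.847604751586914
yellow 912 zt 0.09267078719725894 centroid ray@zt [ 0.5404 -0.2907  0.0927] circ [ 0.5405 -0.2904  0.0927] r 17.9514217376709
green 1502 zt 0.09294186429863813 centroid ray@zt [ 0.5382 -0.0978  0.0929] circ [ 0.5381 -0.0979  0.0929] r 22.585721969604492
blue 1235 zt 0.09286256685392924 centroid ray@zt [ 0.5342 -0.1613  0.0929] circ [ 0.5342 -0.1611  0.0929] r 20.115657806396484
```

View pics/w1.png

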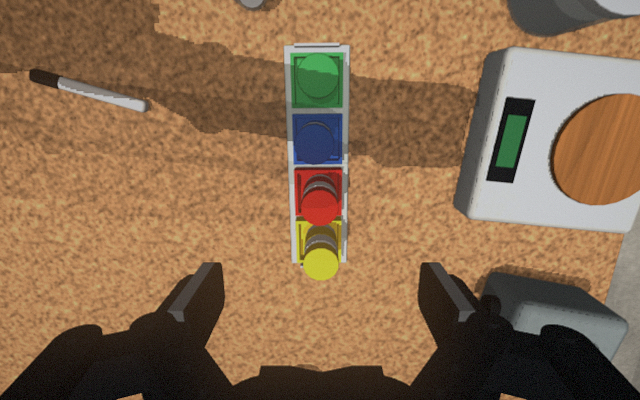

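The wrist view shows the rack from above, with caps green (318,76), blue (317,141), red (320,205) and yellow (321,263). The positions agree with the fixed cameras to about 2 mm. Next I'll move over green and start down.

Request:
play_rows([
  [[-0.001,0,0.025],[0,0,0]],
  [[-0.001,0,0.025],[0,0,0]],
  [[-0.001,0,0.025],[0,0,0]],
  [[0,0,0.023],[0,0,0]],
  [[0,0.03,0],[0,0,0]],
  [[0,0.03,0],[0,0,0]],
  [[0,0.03,0],[0,0,0]],
  [[0,0.03,0],[0,0,0]],
  [[0,0.02,0],[0,0,0]],
  [[0,0,0],[0,0,0]],
  [[0,0,0],[0,0,0]],
])

```text
t: 3.37
eef_pos: [0.5361, -0.1024, 0.1406]
tool_rot: [-0.707, 0.707, -0.004, 0.002]
contact_force: [0.4, -0.3, 0.5]
gripper_width: 0.992
```

Request:
play_rows([
  [[0.001,0.02,0.002],[0,0,0]],
  [[0.001,0.02,0.002],[0,0,0]],
  [[0,0.02,0],[0,0,0]],
  [[0,0.02,0],[0,0,0]],
  [[0,0.017,0],[0,0,0]],
  [[0,0,0],[0,0,0]],
  [[0,0,0],[0,0,0]],
  [[0,0,0],[0,0,0]],
])

```text
t: 4.03
eef_pos: [0.5407, -0.0974, 0.0463]
tool_rot: [-0.707, 0.707, -0.001, 0.003]
contact_force: [0.3, 0.1, 0.5]
gripper_width: 0.997
```

Request:
play_rows([
  [[0,0,0],[0,0,0]],
  [[0,0,0],[0,0,0]],
  [[0,0,0],[0,0,0]],
  [[0,0,0],[0,0,0]],
  [[0,0,0],[0,0,0]],
  [[0,0,0],[0,0,0]],
  [[0,0,0],[0,0,0]],
  [[0,0,0],[0,0,0]],
  [[0,0,0],[0,0,0]],
  [[0,0,0],[0,0,0]],
], gripper=0.02, grip_force=40)

```text
t: 4.87
eef_pos: [0.5394, -0.097, 0.045]
tool_rot: [-0.707, 0.707, -0.001, 0.002]
contact_force: [-1.7, -1.0, 6.0]
gripper_width: 0.455
```

Request:
play_rows([
  [[0,-0.01,0],[0,0,0]],
  [[0,-0.02,0],[0,0,0]],
  [[0,-0.025,0],[0,0,0]],
  [[0,-0.025,0],[0,0,0]],
  [[0,-0.025,0],[0,0,0]],
  [[0,-0.015,0],[0,0,0]],
  [[-0.004,0,0.023],[0,0,0]],
  [[-0.004,0,0.023],[0,0,0]],
  [[-0.005,0,0.023],[0,0,0]],
  [[-0.005,0,0.023],[0,0,0]],
  [[-0.005,0,0.023],[0,0,0]],
  [[-0.005,0,0.023],[0,0,0]],
  [[-0.004,0,0.023],[0,0,0]],
  [[-0.004,0,0.023],[0,0,0]],
  [[-0.004,0,0.023],[0,0,0]],
  [[-0.004,0,0.023],[0,0,0]],
  [[0,0,0],[0,0,0]],
  [[0,0,0],[0,0,0]],
])

```text
t: 6.37
eef_pos: [0.4956, 0.1349, 0.1648]
tool_rot: [0.707, -0.707, 0.0, -0.0]
contact_force: [-0.5, -1.3, -1.3]
gripper_width: 0.459
```

Run:
```python
from h import *
from station import *
o=get_obs();c=wristcam(read_camera('wrist'),o);S=read_camera('scene');D=read_camera('side')
a=[x['color'][:,:,::-1] for x in(c,S,D)]
cv2.imwrite('pics/g1.png',cv2.resize(np.vstack([np.hstack(a[:2]),np.hstack([a[2],a[2]*0])]),(800,500),interpolation=cv2.INTER_AREA));print(o['eef_pos'],o['tool_rot'],o['contact_force'])
C=cloud(c);h=cv2.cvtColor(c['color'],cv2.COLOR_RGB2HSV)
for nm,c,C in(('W',c,C),('S',S,cloud(S)),('D',D,cloud(D))):
    h=cv2.cvtColor(c['color'],cv2.COLOR_RGB2HSV)
    m=((h[...,1]<60)&(h[...,2]>100)&(abs(C[...,2]-.006)<.012)&(abs(C[...,0]-.5)<.04)&(C[...,1]>.09)).astype(np.uint8)
    N,L,st,ce=cv2.connectedComponentsWithStats(m)
    for i in range(1,N):
        if st[i,4]>100: print(nm,ce[i],st[i,4],onplane(c,[ce[i]],.006)[0],'z',np.median(C[L==i][:,2]))
```

```text
[0.4956 0.1349 0.1648] [ 0.7072 -0.707   0.0002 -0.0003] [-0.4678 -1.3156 -1.2663]
W [324.3718  33.5683] 4997 [0.4991 0.2621 0.006 ] z 0.006423986932664771
W [323.1076 112.6757] 4841 [0.4981 0.1998 0.006 ] z 0.006355656385949093
W [321.9921 184.417 ] 3525 [0.4971 0.1357 0.006 ] z 0.006269183916688181
S [407.7405 142.2595] 262 [0.493 0.337 0.006] z 0.00719192515282463
S [389.669  153.7414] 290 [0.4925 0.2714 0.006 ] z 0.007168705450513457
S [370.4557 165.807 ] 316 [0.4915 0.2053 0.006 ] z 0.007216579962519898
S [350.5306 176.9551] 245 [0.4874 0.1431 0.006 ] z 0.007258870359822089
D [305.1421 256.9132] 380 [0.5004 0.1284 0.006 ] z 0.006888990141400042
D [285.4272 275.6992] 522 [0.5018 0.1932 0.006 ] z 0.006835142507721603
D [263.2186 297.1384] 636 [0.5029 0.2593 0.006 ] z 0.006808999866924126
D [238.3272 321.2125] 767 [0.5039 0.3254 0.006 ] z 0.00679063158738169
```

View pics/g1.png

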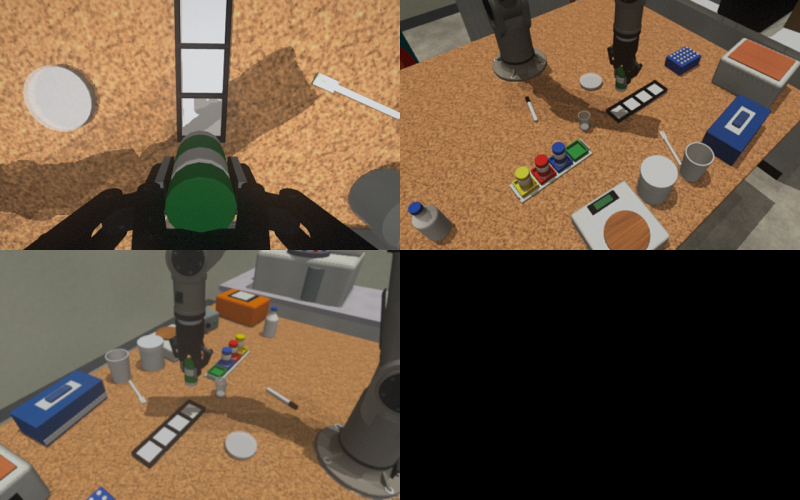

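The green jar is held upright at (201,195) in the wrist view, with the first tray pocket right below it. The beaker stands undisturbed in both outside views. I'll lower it gently, slowing near the floor.

Request:
play_rows([
  [[0,0.02,0],[0,0,0]],
  [[0,0.025,0],[0,0,0]],
  [[0,0.025,0],[0,0,0]],
  [[0,0.02,0],[0,0,0]],
  [[0,0.015,0],[0,0,0]],
  [[0,0.008,0],[0,0,0]],
  [[0,0.004,0],[0,0,0]],
  [[0,0.002,0],[0,0,0]],
  [[0,0,0],[0,0,0]],
  [[0,0,0],[0,0,0]],
])

```text
t: 7.35
eef_pos: [0.4968, 0.1333, 0.0461]
tool_rot: [0.707, -0.707, 0.001, -0.002]
contact_force: [-0.2, 0.4, -0.1]
gripper_width: 0.458
```

Request:
play_rows([
  [[0,0.003,0],[0,0,0]],
  [[0,0.002,0],[0,0,0]],
  [[0,0,0],[0,0,0]],
  [[0,0,0],[0,0,0]],
  [[0,0,0],[0,0,0]],
])

```text
t: 7.77
eef_pos: [0.4962, 0.1334, 0.0404]
tool_rot: [0.707, -0.707, 0.001, -0.001]
contact_force: [-0.6, 0.3, -2.3]
gripper_width: 0.457
```

Request:
play_rows([
  [[0,0.001,0],[0,0,0]],
  [[0,0.001,0],[0,0,0]],
  [[0,0,0],[0,0,0]],
  [[0,0,0],[0,0,0]],
])

```text
t: 8.1
eef_pos: [0.4963, 0.1335, 0.039]
tool_rot: [-0.707, 0.707, -0.001, 0.002]
contact_force: [-3.1, -0.7, 7.8]
gripper_width: 0.458
```

There's contact at 7.8 N, so the jar is on the floor. I'll release and rise.

Request:
play_rows([
  [[0,0,0],[0,0,0]],
  [[0,0,0],[0,0,0]],
  [[0,0,0],[0,0,0]],
  [[0,0,0],[0,0,0]],
  [[0,0,0],[0,0,0]],
  [[0,0,0],[0,0,0]],
  [[0,0,0],[0,0,0]],
  [[0,-0.015,0],[0,0,0]],
  [[0,-0.025,0],[0,0,0]],
  [[0,-0.03,0],[0,0,0]],
  [[0,-0.03,0],[0,0,0]],
  [[0,-0.02,0],[0,0,0]],
], gripper=0.085)

```text
t: 9.1
eef_pos: [0.4968, 0.1338, 0.1608]
tool_rot: [0.707, -0.707, 0.001, -0.002]
contact_force: [1.2, -1.0, 0.2]
gripper_width: 0.995
```

Request:
play_rows([
  [[0.004,0,-0.0295],[0,0,0]],
  [[0.004,0,-0.0295],[0,0,0]],
  [[0.004,0,-0.0295],[0,0,0]],
  [[0.004,0,-0.0295],[0,0,0]],
  [[0.004,0,-0.0295],[0,0,0]],
  [[0.004,0,-0.0295],[0,0,0]],
  [[0.004,0,-0.0295],[0,0,0]],
  [[0.004,0,-0.0295],[0,0,0]],
  [[0.004,0,-0.0295],[0,0,0]],
  [[0.004,0,-0.0295],[0,0,0]],
  [[0,0,0],[0,0,0]],
  [[0,0,0],[0,0,0]],
])

```text
t: 10.1
eef_pos: [0.5346, -0.164, 0.158]
tool_rot: [-0.707, 0.707, -0.003, 0.003]
contact_force: [-0.3, 1.0, 0.4]
gripper_width: 0.997
```

```bash
cat > look.py <<'E'
import sys
from h import *
from station import *
n=sys.argv[1];o=get_obs();c=wristcam(read_camera('wrist'),o);S=read_camera('scene');D=read_camera('side')
a=[x['color'][:,:,::-1] for x in(c,S,D)]
cv2.imwrite(f'pics/{n}.png',cv2.resize(np.vstack([np.hstack(a[:2]),np.hstack([a[2],a[2]*0])]),(800,500),interpolation=cv2.INTER_AREA));print(o['t'],o['eef_pos'],o['tool_rot'],o['contact_force'])
for nm,c in(('W',c),('S',S),('D',D)):
    C=cloud(c)
    for k in HSV:
        m=cmask(c,k)&(C[...,2]>.07)&(C[...,2]<.105)&(C[...,0]>.44)&(C[...,0]<.6)&(abs(C[...,1])<.4)
        if m.sum()<40: continue
        zt=np.percentile(C[m][:,2],80)
        N,L,st,ce=cv2.connectedComponentsWithStats((m&(C[...,2]>zt-.004)).astype(np.uint8));i=1+st[1:,4].argmax()
        print(nm,k,st[i,4],onplane(c,[ce[i]],zt)[0])
    m=(C[...,2]>.04)&(C[...,2]<.08)&(abs(C[...,0]-.463)<.03)&(abs(C[...,1]+.006)<.04)
    if m.sum(): print(nm,'beaker',(C[m].min(0)+C[m].max(0))/2)
E
python3 look.py g2
```

```text
10.1 [ 0.5346 -0.164   0.158 ] [-0.707   0.7072 -0.0031  0.0027] [-0.266   1.0067  0.4161]
W red 2124 [ 0.5393 -0.2249  0.0925]
W yellow 665 [ 0.5392 -0.2788  0.0923]
W blue 2357 [ 0.5352 -0.1595  0.0927]
W beaker [ 0.4666 -0.0257  0.0513]
S red 314 [ 0.5393 -0.2273  0.094 ]
S yellow 346 [ 0.5404 -0.2918  0.0941]
S green 180 [0.4971 0.1303 0.0881]
S blue 263 [ 0.5349 -0.1634  0.094 ]
S beaker [ 0.464  -0.0061  0.0548]
D red 101 [ 0.5369 -0.2241  0.0931]
D yellow 80 [ 0.5368 -0.2881  0.0933]
D green 205 [0.4937 0.1349 0.0872]
D beaker [ 0.4642 -0.006   0.0538]
```

View pics/g2.png

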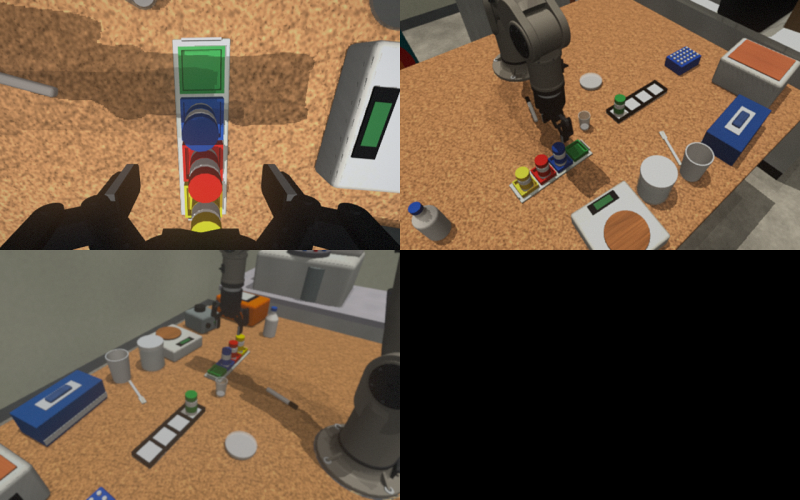

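The green jar stands upright in the right end pocket (scene view (619,103), side view (190,402)). The gripper is above the blue jar at (199,123) in the wrist view. Next is the blue grasp.

Request:
play_rows([
  [[0,0.02,0.001],[0,0,0]],
  [[0,0.025,0.001],[0,0,0]],
  [[0,0.025,0],[0,0,0]],
  [[0,0.02,0],[0,0,0]],
  [[0,0.015,0],[0,0,0]],
  [[0,0.008,0],[0,0,0]],
  [[0,0,0],[0,0,0]],
  [[0,0,0],[0,0,0]],
])

```text
t: 10.92
eef_pos: [0.5352, -0.1589, 0.0456]
tool_rot: [0.707, -0.707, 0.001, -0.001]
contact_force: [0.5, -0.7, 0.1]
gripper_width: 0.994
```

Request:
play_rows([
  [[0,0,0],[0,0,0]],
  [[0,0,0],[0,0,0]],
  [[0,0,0],[0,0,0]],
  [[0,0,0],[0,0,0]],
  [[0,0,0],[0,0,0]],
  [[0,0,0],[0,0,0]],
  [[0,0,0],[0,0,0]],
  [[0,0,0],[0,0,0]],
  [[0,0,0],[0,0,0]],
  [[0,0,0],[0,0,0]],
], gripper=0.02)

```text
t: 11.75
eef_pos: [0.5353, -0.1601, 0.0462]
tool_rot: [-0.707, 0.707, -0.001, 0.002]
contact_force: [-1.3, 0.2, 5.3]
gripper_width: 0.462
```

Request:
play_rows([
  [[0,-0.01,0],[0,0,0]],
  [[0,-0.02,0],[0,0,0]],
  [[0,-0.025,0],[0,0,0]],
  [[0,-0.025,0],[0,0,0]],
  [[0,-0.025,0],[0,0,0]],
  [[0,-0.015,0],[0,0,0]],
  [[-0.003,0,0.03],[0,0,0]],
  [[-0.003,0,0.03],[0,0,0]],
  [[-0.003,0,0.03],[0,0,0]],
  [[-0.003,0,0.03],[0,0,0]],
  [[-0.003,0,0.03],[0,0,0]],
  [[-0.003,0,0.03],[0,0,0]],
  [[-0.003,0,0.03],[0,0,0]],
  [[-0.003,0,0.03],[0,0,0]],
  [[-0.004,0,0.03],[0,0,0]],
  [[-0.004,0,0.03],[0,0,0]],
  [[-0.003,0,0.03],[0,0,0]],
  [[-0.003,0,0.03],[0,0,0]],
  [[0,0,0],[0,0,0]],
  [[0,0,0],[0,0,0]],
])

```text
t: 13.42
eef_pos: [0.4977, 0.2025, 0.1658]
tool_rot: [0.707, -0.707, -0.0, -0.0]
contact_force: [0.1, -0.4, -0.9]
gripper_width: 0.457
```

Request:
play_rows([
  [[0,0.02,-0.001],[0,0,0]],
  [[0,0.025,-0.001],[0,0,0]],
  [[0,0.025,0],[0,0,0]],
  [[0,0.02,0],[0,0,0]],
  [[0,0.015,0],[0,0,0]],
  [[0,0.008,0],[0,0,0]],
  [[0,0.005,0],[0,0,0]],
  [[0,0.003,0],[0,0,0]],
  [[0,0,0],[0,0,0]],
  [[0,0,0],[0,0,0]],
])

```text
t: 14.25
eef_pos: [0.499, 0.1983, 0.0451]
tool_rot: [0.707, -0.707, 0.001, -0.002]
contact_force: [-0.2, 0.9, -1.1]
gripper_width: 0.457
```

Request:
play_rows([
  [[0,0.002,0],[0,0,0]],
  [[0,0.002,0],[0,0,0]],
  [[0,0.001,0],[0,0,0]],
  [[0,0,0],[0,0,0]],
  [[0,0,0],[0,0,0]],
])

```text
t: 14.67
eef_pos: [0.4988, 0.1985, 0.0401]
tool_rot: [-0.707, 0.707, -0.001, 0.002]
contact_force: [-0.9, -1.1, 6.0]
gripper_width: 0.458
```

Request:
play_rows([
  [[0,0,0],[0,0,0]],
  [[0,0,0],[0,0,0]],
  [[0,0,0],[0,0,0]],
  [[0,0,0],[0,0,0]],
  [[0,0,0],[0,0,0]],
  [[0,0,0],[0,0,0]],
  [[0,0,0],[0,0,0]],
  [[0,-0.015,0],[0,0,0]],
  [[0,-0.025,0],[0,0,0]],
  [[0,-0.03,0],[0,0,0]],
  [[0,-0.03,0],[0,0,0]],
  [[0,-0.02,0],[0,0,0]],
], gripper=0.085)

```text
t: 15.67
eef_pos: [0.499, 0.1989, 0.1619]
tool_rot: [0.708, -0.707, 0.001, -0.002]
contact_force: [-0.7, 0.2, 0.4]
gripper_width: 0.997
```

Request:
play_rows([
  [[0.003,0,-0.03],[0,0,0]],
  [[0.003,0,-0.03],[0,0,0]],
  [[0.003,0,-0.03],[0,0,0]],
  [[0.003,0,-0.03],[0,0,0]],
  [[0.003,0,-0.03],[0,0,0]],
  [[0.003,0,-0.03],[0,0,0]],
  [[0.003,0,-0.03],[0,0,0]],
  [[0.003,0,-0.03],[0,0,0]],
  [[0.003,0,-0.03],[0,0,0]],
  [[0.003,0,-0.03],[0,0,0]],
  [[0.003,0,-0.03],[0,0,0]],
  [[0.003,0,-0.03],[0,0,0]],
  [[0.002,0,-0.03],[0,0,0]],
  [[0.002,0,-0.034],[0,0,0]],
  [[0,0,0],[0,0,0]],
  [[0,0,0],[0,0,0]],
  [[0,0,0],[0,0,0]],
])

```text
t: 17.08
eef_pos: [0.5365, -0.2253, 0.1591]
tool_rot: [0.707, -0.707, 0.002, -0.001]
contact_force: [0.8, 0.8, -0.9]
gripper_width: 0.994
```

```bash
python3 look.py b2
```

```text
17.0833 [ 0.5365 -0.2253  0.1591] [ 0.7074 -0.7068  0.0016 -0.0014] [ 0.8471  0.7843 -0.9369]
W red 2602 [ 0.5392 -0.2256  0.0927]
W yellow 2078 [ 0.5404 -0.29    0.0925]
S red 317 [ 0.54   -0.2277  0.0939]
S yellow 344 [ 0.5406 -0.2923  0.094 ]
S green 176 [0.497  0.1306 0.0881]
S blue 155 [0.4995 0.1945 0.0882]
S beaker [ 0.4642 -0.0065  0.0548]
D red 92 [ 0.536  -0.2233  0.0934]
D yellow 95 [ 0.5386 -0.2885  0.0933]
D green 204 [0.4936 0.135  0.0874]
D blue 221 [0.4956 0.1991 0.0874]
D beaker [ 0.4644 -0.0068  0.0544]
```

View pics/b2.png

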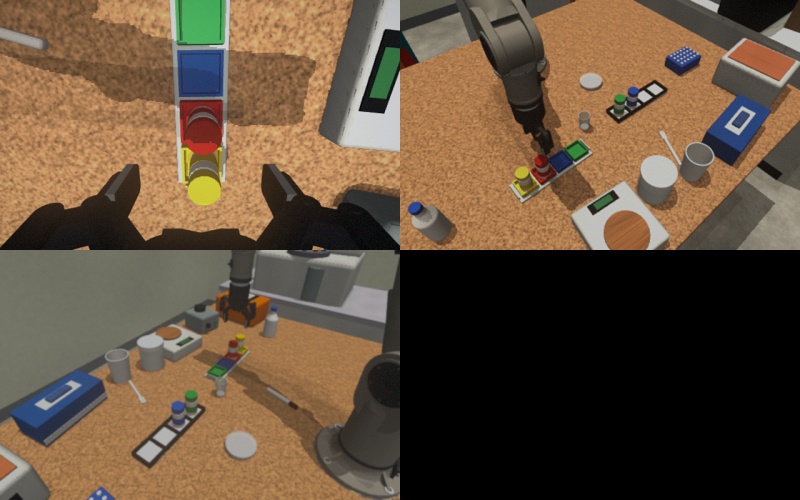

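Green and blue stand upright side by side in the tray (scene view (619,104) and (632,96)). The red jar is under the gripper at (202,130) in the wrist view. Next is the red grasp.

Request:
play_rows([
  [[0.001,0.02,0],[0,0,0]],
  [[0.001,0.025,-0.001],[0,0,0]],
  [[0,0.025,0],[0,0,0]],
  [[0,0.02,0],[0,0,0]],
  [[0,0.015,0],[0,0,0]],
  [[0,0.009,0],[0,0,0]],
  [[0,0,0],[0,0,0]],
  [[0,0,0],[0,0,0]],
])

```text
t: 17.9
eef_pos: [0.5389, -0.2262, 0.0456]
tool_rot: [0.707, -0.707, 0.001, -0.001]
contact_force: [0.4, 1.0, 0.3]
gripper_width: 0.998
```

Request:
play_rows([
  [[0,0,0],[0,0,0]],
  [[0,0,0],[0,0,0]],
  [[0,0,0],[0,0,0]],
  [[0,0,0],[0,0,0]],
  [[0,0,0],[0,0,0]],
  [[0,0,0],[0,0,0]],
  [[0,0,0],[0,0,0]],
  [[0,0,0],[0,0,0]],
  [[0,0,0],[0,0,0]],
  [[0,0,0],[0,0,0]],
], gripper=0.02)

```text
t: 18.73
eef_pos: [0.5392, -0.2271, 0.0463]
tool_rot: [-0.707, 0.707, -0.001, 0.002]
contact_force: [-0.9, 0.3, 6.2]
gripper_width: 0.459
```

Request:
play_rows([
  [[0,-0.01,0],[0,0,0]],
  [[0,-0.02,0],[0,0,0]],
  [[0,-0.025,0],[0,0,0]],
  [[0,-0.025,0],[0,0,0]],
  [[0,-0.025,0],[0,0,0]],
  [[0,-0.015,0],[0,0,0]],
  [[-0.003,0,0.03],[0,0,0]],
  [[-0.003,0,0.035],[0,0,0]],
  [[-0.003,0,0.035],[0,0,0]],
  [[-0.003,0,0.035],[0,0,0]],
  [[-0.003,0,0.035],[0,0,0]],
  [[-0.003,0,0.035],[0,0,0]],
  [[-0.003,0,0.035],[0,0,0]],
  [[-0.003,0,0.035],[0,0,0]],
  [[-0.003,0,0.035],[0,0,0]],
  [[-0.003,0,0.035],[0,0,0]],
  [[-0.003,0,0.035],[0,0,0]],
  [[-0.003,0,0.035],[0,0,0]],
  [[-0.003,0,0.035],[0,0,0]],
  [[-0.002,0,0.03],[0,0,0]],
])

```text
t: 20.4
eef_pos: [0.4986, 0.2558, 0.1658]
tool_rot: [0.707, -0.707, 0.001, -0.001]
contact_force: [0.5, -0.0, -0.5]
gripper_width: 0.459
```

Request:
play_rows([
  [[0,0,0.01],[0,0,0]],
  [[0,0,0],[0,0,0]],
  [[0,0,0],[0,0,0]],
  [[0,0,0],[0,0,0]],
])

```text
t: 20.73
eef_pos: [0.4999, 0.2613, 0.1651]
tool_rot: [-0.707, 0.708, -0.002, 0.002]
contact_force: [0.2, -0.6, -1.5]
gripper_width: 0.458
```

Request:
play_rows([
  [[-0.001,0.02,0.002],[0,0,0]],
  [[0,0.025,0.002],[0,0,0]],
  [[0,0.025,0],[0,0,0]],
  [[0,0.02,0],[0,0,0]],
  [[0,0.015,0],[0,0,0]],
  [[0,0.008,0],[0,0,0]],
  [[0,0.005,0],[0,0,0]],
  [[0,0.003,0],[0,0,0]],
  [[0,0,0],[0,0,0]],
  [[0,0,0],[0,0,0]],
])

```text
t: 21.57
eef_pos: [0.4993, 0.2674, 0.0451]
tool_rot: [0.707, -0.707, 0.001, -0.002]
contact_force: [0.2, 0.8, -0.5]
gripper_width: 0.459
```

Request:
play_rows([
  [[0,0.002,-0.001],[0,0,0]],
  [[0,0.002,0],[0,0,0]],
  [[0,0.001,0],[0,0,0]],
  [[0,0,0],[0,0,0]],
  [[0,0,0],[0,0,0]],
])

```text
t: 21.98
eef_pos: [0.4991, 0.2664, 0.0402]
tool_rot: [-0.707, 0.707, -0.001, 0.002]
contact_force: [-1.9, -1.1, 6.8]
gripper_width: 0.457
```

Request:
play_rows([
  [[0,0,0],[0,0,0]],
  [[0,0,0],[0,0,0]],
  [[0,0,0],[0,0,0]],
  [[0,0,0],[0,0,0]],
  [[0,0,0],[0,0,0]],
  [[0,0,0],[0,0,0]],
  [[0,0,0],[0,0,0]],
  [[0,-0.015,0],[0,0,0]],
  [[0,-0.025,0],[0,0,0]],
  [[0,-0.03,0],[0,0,0]],
  [[0,-0.03,0],[0,0,0]],
  [[0,-0.02,0],[0,0,0]],
], gripper=0.085)

```text
t: 22.98
eef_pos: [0.4992, 0.267, 0.162]
tool_rot: [0.708, -0.707, 0.001, -0.002]
contact_force: [0.6, -0.4, -0.4]
gripper_width: 0.998
```

Request:
play_rows([
  [[0.003,0,-0.032],[0,0,0]],
  [[0.003,0,-0.035],[0,0,0]],
  [[0.003,0,-0.035],[0,0,0]],
  [[0.003,0,-0.035],[0,0,0]],
  [[0.003,0,-0.035],[0,0,0]],
  [[0.003,0,-0.035],[0,0,0]],
  [[0.003,0,-0.035],[0,0,0]],
  [[0.003,0,-0.035],[0,0,0]],
  [[0.003,0,-0.035],[0,0,0]],
  [[0.002,0,-0.035],[0,0,0]],
  [[0.002,0,-0.035],[0,0,0]],
  [[0.002,0,-0.035],[0,0,0]],
  [[0.002,0,-0.035],[0,0,0]],
  [[0.002,0,-0.035],[0,0,0]],
  [[0.002,0,-0.035],[0,0,0]],
  [[0.002,0,-0.035],[0,0,0]],
  [[0,0,0],[0,0,0]],
  [[0,0,0],[0,0,0]],
  [[0,0,0],[0,0,0]],
])

```text
t: 24.57
eef_pos: [0.5373, -0.2901, 0.159]
tool_rot: [0.707, -0.707, 0.002, -0.001]
contact_force: [0.4, 0.5, 0.6]
gripper_width: 0.996
```

```bash
python3 look.py r2
```

```text
24.5667 [ 0.5373 -0.2901  0.159 ] [ 0.7074 -0.7068  0.0015 -0.0013] [0.3917 0.5095 0.5898]
W yellow 2571 [ 0.5404 -0.2906  0.0927]
S red 161 [0.4997 0.2643 0.0878]
S yellow 219 [ 0.5405 -0.2957  0.0938]
S green 176 [0.4966 0.1308 0.0879]
S blue 154 [0.4997 0.194  0.0884]
S beaker [ 0.4628 -0.0067  0.0544]
D red 317 [0.4972 0.2672 0.0872]
D yellow 80 [ 0.5372 -0.2869  0.0934]
D green 202 [0.4935 0.1349 0.0874]
D blue 224 [0.4955 0.199  0.0874]
D beaker [ 0.464  -0.0066  0.0538]
```

View pics/r2.png

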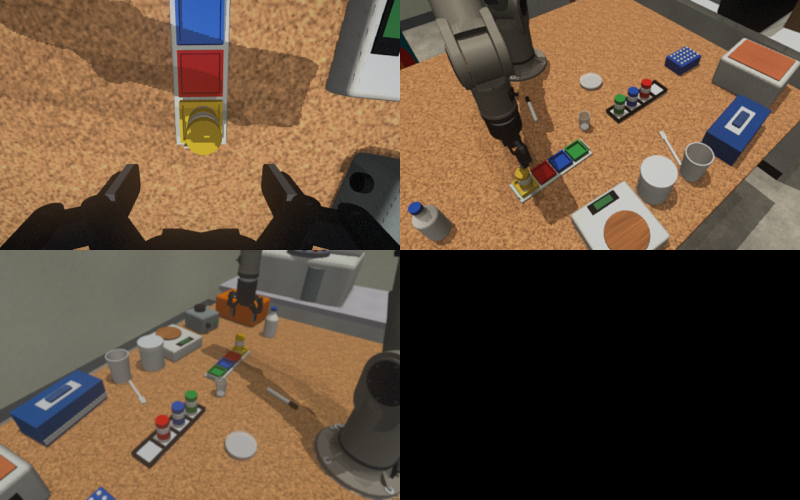

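Three jars are upright in the tray: green, blue and red at (619,104), (632,96) and (646,89) in the scene view. The yellow jar is below the gripper at (203,130) in the wrist view.

Request:
play_rows([
  [[0.001,0.02,0],[0,0,0]],
  [[0.001,0.025,-0.001],[0,0,0]],
  [[0.001,0.025,0],[0,0,0]],
  [[0,0.02,0],[0,0,0]],
  [[0,0.015,0],[0,0,0]],
  [[0,0.009,0],[0,0,0]],
  [[0,0,0],[0,0,0]],
  [[0,0,0],[0,0,0]],
])

```text
t: 25.38
eef_pos: [0.5407, -0.2912, 0.0456]
tool_rot: [0.707, -0.707, 0.001, -0.001]
contact_force: [0.0, 0.4, -0.6]
gripper_width: 0.993
```

Request:
play_rows([
  [[0,0,0],[0,0,0]],
  [[0,0,0],[0,0,0]],
  [[0,0,0],[0,0,0]],
  [[0,0,0],[0,0,0]],
  [[0,0,0],[0,0,0]],
  [[0,0,0],[0,0,0]],
  [[0,0,0],[0,0,0]],
  [[0,0,0],[0,0,0]],
  [[0,0,0],[0,0,0]],
  [[0,0,0],[0,0,0]],
], gripper=0.02)

```text
t: 26.22
eef_pos: [0.5408, -0.2922, 0.0463]
tool_rot: [-0.707, 0.707, -0.001, 0.002]
contact_force: [-1.9, 0.9, 6.9]
gripper_width: 0.458
```

Request:
play_rows([
  [[0,-0.01,0],[0,0,0]],
  [[0,-0.02,0],[0,0,0]],
  [[0,-0.025,0],[0,0,0]],
  [[0,-0.025,0],[0,0,0]],
  [[0,-0.025,0],[0,0,0]],
  [[0,-0.015,0],[0,0,0]],
  [[-0.003,0,0.03],[0,0,0]],
  [[-0.003,0,0.035],[0,0,0]],
  [[-0.003,0,0.035],[0,0,0]],
  [[-0.003,0,0.035],[0,0,0]],
  [[-0.003,0,0.035],[0,0,0]],
  [[-0.003,0,0.035],[0,0,0]],
  [[-0.003,0,0.035],[0,0,0]],
  [[-0.003,0,0.035],[0,0,0]],
  [[-0.003,0,0.035],[0,0,0]],
  [[-0.003,0,0.035],[0,0,0]],
  [[-0.003,0,0.035],[0,0,0]],
  [[-0.003,0,0.035],[0,0,0]],
  [[-0.003,0,0.035],[0,0,0]],
  [[-0.002,0,0.035],[0,0,0]],
])

```text
t: 27.88
eef_pos: [0.5007, 0.1948, 0.1658]
tool_rot: [-0.707, 0.707, -0.001, 0.002]
contact_force: [0.9, -0.3, -1.7]
gripper_width: 0.459
```

Request:
play_rows([
  [[0,0,0.035],[0,0,0]],
  [[0,0,0.035],[0,0,0]],
  [[0,0,0.035],[0,0,0]],
  [[0,0,0.033],[0,0,0]],
  [[0,0,0],[0,0,0]],
  [[0,0,0],[0,0,0]],
  [[0,0,0],[0,0,0]],
])

```text
t: 28.47
eef_pos: [0.5018, 0.3306, 0.1652]
tool_rot: [-0.707, 0.707, -0.002, 0.001]
contact_force: [0.1, -0.3, -0.8]
gripper_width: 0.457
```

Request:
play_rows([
  [[-0.001,0.02,0],[0,0,0]],
  [[-0.001,0.025,0],[0,0,0]],
  [[-0.001,0.025,0],[0,0,0]],
  [[0,0.02,0],[0,0,0]],
  [[0,0.015,0],[0,0,0]],
  [[0,0.008,0],[0,0,0]],
  [[0,0.005,0],[0,0,0]],
  [[0,0.003,0],[0,0,0]],
  [[0,0,0],[0,0,0]],
  [[0,0,0],[0,0,0]],
])

```text
t: 29.3
eef_pos: [0.4995, 0.3314, 0.0452]
tool_rot: [0.707, -0.707, 0.001, -0.002]
contact_force: [0.7, -0.2, -0.1]
gripper_width: 0.462
```

Request:
play_rows([
  [[0,0.002,0],[0,0,0]],
  [[0,0.002,0],[0,0,0]],
  [[0,0.001,0],[0,0,0]],
  [[0,0,0],[0,0,0]],
  [[0,0,0],[0,0,0]],
])

```text
t: 29.72
eef_pos: [0.4993, 0.3316, 0.0403]
tool_rot: [0.707, -0.707, 0.001, -0.002]
contact_force: [-0.9, -0.7, 7.1]
gripper_width: 0.459
```

Contact again. I'll release, rise, and draw back a little towards the rack so the cameras see the whole tray.

Request:
play_rows([
  [[0,0,0],[0,0,0]],
  [[0,0,0],[0,0,0]],
  [[0,0,0],[0,0,0]],
  [[0,0,0],[0,0,0]],
  [[0,0,0],[0,0,0]],
  [[0,0,0],[0,0,0]],
  [[0,0,0],[0,0,0]],
  [[0,-0.015,0],[0,0,0]],
  [[0,-0.025,0],[0,0,0]],
  [[0,-0.03,0],[0,0,0]],
  [[0,-0.03,0],[0,0,0]],
  [[0,-0.03,0],[0,0,0]],
  [[0,-0.03,0],[0,0,0]],
  [[0,-0.03,0],[0,0,0]],
  [[0,-0.03,0],[0,0,0]],
  [[0,-0.02,0],[0,0,0]],
  [[0,0,-0.02],[0,0,0]],
  [[0,0,-0.02],[0,0,0]],
  [[0,0,0],[0,0,0]],
  [[0,0,0],[0,0,0]],
], gripper=0.085)

```text
t: 31.38
eef_pos: [0.4991, 0.2901, 0.2793]
tool_rot: [-0.707, 0.707, -0.002, 0.002]
contact_force: [-0.5, 0.3, 0.8]
gripper_width: 0.995
```

```bash
python3 look.py y2
```

```text
31.3833 [0.4991 0.2901 0.2793] [-0.7069  0.7073 -0.0021  0.0024] [-0.4536  0.32    0.811 ]
W red 1074 [0.4994 0.2678 0.0868]
W yellow 1242 [0.4995 0.3327 0.0869]
W green 749 [0.4963 0.134  0.0866]
W blue 851 [0.4988 0.1981 0.0866]
W beaker [0.4673 0.0112 0.0429]
S red 162 [0.5002 0.2642 0.0878]
S yellow 128 [0.4994 0.3316 0.0879]
S green 170 [0.4976 0.13   0.0882]
S blue 146 [0.5    0.1942 0.088 ]
S beaker [ 0.4637 -0.0067  0.0543]
D red 315 [0.4967 0.2677 0.0873]
D yellow 372 [0.4972 0.3328 0.0872]
D green 190 [0.4941 0.1354 0.0874]
D beaker [ 0.4641 -0.0064  0.0537]
```

View pics/y2.png

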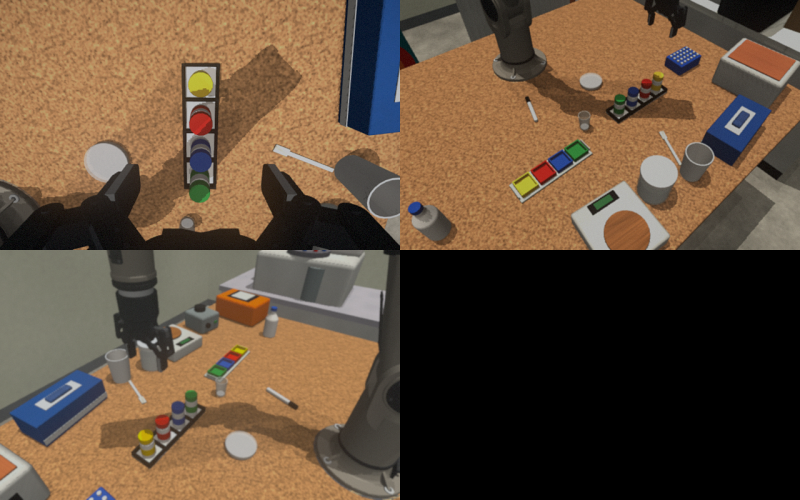

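All four jars stand upright in the tray, left to right yellow, red, blue, green (wrist view (201,84), (201,123), (201,160), (200,190)). The cap tops are all at z of about 0.087, the beaker hasn't moved and the gripper is clear.

```bash
python3 -c "
from station import *
print(hand_in())"
```

```text
the job is handed in; nothing more can be done
None
```

All four jars are in the tray in reverse order. Left to right it now holds yellow, red, blue and green, with green, which started at the left end of the rack, in the right end pocket. I handed the job in at about 31 s of robot time, well inside the 112 s limit.

- **Placing:** I lowered each jar until it touched the pocket floor (about 6–8 N) before letting go.
- **Jar check:** The last wrist view found each cap within about 3 mm of its measured pocket centre. All cap tops were at z of about 0.087 m, which fits jars standing on the 6 mm floors. The scene camera agreed to about 4 mm. The side camera agreed for three jars, but its final reading gave nothing for blue; it had found blue in the earlier checks.
- **Beaker:** The scene and side cameras put it within about 1 mm of where it started. The wrist view read it about 17 mm off in y, which I put down to seeing only part of it at the image edge.
- **At hand-in:** The gripper was open and about 0.19 m above the jars, touching nothing. No checks failed.

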